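Set the fold-width gauge to the green mark

TASK

Set the folding gauge on the worktop to the green mark: with the fingertips push its grey sliding stop along the rail until it drops into the notch beside the green tab, then press the red clamp lever on the stop down flat. The lever stays up until the stop sits in that notch; do not pull up the orange knob, and do not move or pick up any of the things around the gauge.

Things in the scene. Friction and masses are not known exactly. Their poses are not given: they have to be found in the camera images.
- gauge: White base plate 100 x 360 x 8 mm, fixed to the worktop, with a rail 30 mm wide along its middle. Origin: centre of its underside; y runs along the rail (to the robot's left), x across it (away from the robot), z up. Rail top: 30 mm above the worktop, with four notches 16 mm wide at y = -105, -35, +35, +105 mm. End stops 44 mm high at y = -166 and +166 mm.
- stop (a joint): Position (m) of the grey sliding stop along the gauge's y axis, 0 at mid-rail, -0.128 to 0.128. It slides with about 1 N of friction and stays where left. A sprung roller in it rides on the rail top and pulls the stop to a notch's middle once within about 5 mm; pushing it out of a notch takes about 6 N. It starts between the two middle notches.
- stop_mid (a point): Centre of the stop, 50 mm above the worktop; axes as the gauge's. The stop is a hollow block 56 mm across the rail and 50 mm along it; its flat ends reach from 34 to 65 mm above the worktop. A white line on its rear side marks its middle.
- knob (a joint): How far (m) the orange knob on top of the stop, which carries the sprung roller, has dropped: 0 while the roller rides on the rail's top, about 0.005 when it sits in a notch, negative when the knob is pulled up by hand.
- knob_top (a point): Top centre of the orange mushroom knob, 22 mm across, on the middle of the stop; 88 mm above the worktop while the roller rides on the rail, about 83 mm in a notch.
- lever (a joint): Angle (rad) of the red clamp lever on the front (robot's) side of the stop: 0 = raised 40 degrees, 0.70 = folded down flat (level), the hard limit. It stays where it is left and takes 2 to 4 N at its pad. Hinge: along the gauge's y axis, 54 mm above the worktop, 33 mm from the rail's middle towards -x.
- lever_pad (a point): Middle of the ribbed pad on the upper face of the lever, 42 mm from its hinge. The lever is 50 mm long, 24 mm wide, 6 mm thick; raised, it points up and towards the robot; flat, the pad is 57 mm above the worktop and 75 mm from the rail's middle towards -x.
- tab_green: Green tab, 14 x 22 x 10 mm, fixed behind the rail exactly beside one of the four notches: its origin (centre of its underside, 8 mm above the worktop) lies 53 mm behind the rail's middle, at the same y of the gauge as the middle of the notch. Axes as the gauge's. Which notch it marks varies.
- tab_yellow: Yellow tab beside another notch, else like the green one.
- tab_blue: Blue tab beside another notch, else like the green one.
- tab_black: Black tab beside another notch, else like the green one.
- spool_red: Loose reel of dark red thread, 29 mm across, 40 mm high, standing behind the gauge; origin at the centre of its underside. Leave alone.
- spool_cream: Loose reel of cream thread, 29 mm across, 40 mm high, standing behind the gauge; origin at the centre of its underside. Leave alone.
- peg: Loose wooden clothes-peg, 15 x 72 x 12 mm, lying on the worktop right of the gauge; origin at the centre of its underside. Leave alone.
- cap: Loose black screw cap, 30 mm across, 18 mm high, left of the gauge; origin at the centre of its underside. Leave alone.
- vial: Loose small white vial, 18 mm across, 40 mm high, standing, right of the gauge; origin at the centre of its underside. Leave alone.
- bottle: Loose white tablet bottle, 37 mm across, 78 mm high, left of the gauge; origin at the centre of its underside. Leave alone.

How it is judged:
On the way, in this order (a step that is already met when the one before it is completed fails the run):
1. the stop sits in the notch beside the green tab, its knob dropped, the lever still up (y of stop_mid in the frame of tab_green between -0.003 and 0.003 m and value of joint knob above 0.003 m and value of joint lever below 0.3 rad), for 0.2 s.
2. the clamp lever is pressed down flat (value of joint lever above 0.6 rad), for 0.2 s.
At the end, for the whole second after the job is handed in: The stop rests in the notch beside the green tab, within 3 mm of its middle with its knob dropped at least 3 mm, and the red lever is folded down to within 0.1 rad of flat (y of stop_mid in the frame of tab_green between -0.003 and 0.003 m and value of joint knob above 0.003 m and value of joint lever above 0.6 rad and velocity of joint stop between -0.005 and 0.005 m/s); the robot touches nothing.
It fails at once if the lever is pressed past half-way while the stop is not in the notch at the green tab (value of joint lever above 0.38 rad and (y of stop_mid in the frame of tab_green above 0.005 m or y of stop_mid in the frame of tab_green below -0.005 m)).
It fails at once if the orange knob is pulled up more than 3 mm (value of joint knob below -0.003 m).
It fails at once if a thing beside the gauge is moved or lifted by more than 15 mm (distance of any of spool_red, spool_cream, peg, cap, vial, bottle from where it was at the start of the episode above 0.015 m).
It also fails if it takes over 45 s, if anything falls off the work surface, if the arm or the gripper's body presses on something with over 40 N, if the wrist force passes 120 N, or if a joint passes its speed limit or range.

ROBOT

A 7-joint arm with a two-finger parallel gripper is mounted at the origin on a cart in front of the work surface, level with it; the furniture and walls round the work are solid. World frame = base frame: x ahead of the robot, y to its left, z up, the work surface at z = 0. Lengths are in m, angles in rad, forces in N, time in s.
With the tool pointing down it reaches from about 0.425 to 0.825 m from the base axis. Payload 3.6 kg.
Tool frame: the origin (TCP) lies midway between the tips of the shut fingers; the grasp point (between the pads) lies 19 mm behind it; z points along the fingers, y is the direction in which the jaws open and shut (so a half turn about z gives the same grasp; the last joint's range is limited). The gripper opens to 85 mm and grips with 20 to 120 N. Pads are 22 mm wide; open, the fingers measure 114 mm over their backs; the gripper's body (76 mm by 85 mm) begins 54 mm behind the grasp point. The pads swing forward as they close: fully open they stand 13 mm farther back than shut.
Start: joints at [1.317, 0.615, -0.013, 1.423, 0.008, 1.103, -0.04], TCP at [0.146, -0.633, 0.194] pointing down, gripper open.
Joint ranges: [-3.12, 3.12], [-0.3, 2.06], [-1.34, 1.32], [0.26, 2.42], [-1.36, 4.5], [0.01, 1.98], [-2.84, 2.84]. Speed limits (rad/s): [2.79, 2.79, 3.14, 3.14, 3.14, 3.14, 3.14].

INTERFACE

Orientations are given as a unit quaternion [w, x, y, z].
In Python, from rig import ctrl gives the robot as it stands. The module is installed in compiled form; this text tells all that it offers.
- The arm moves only by the tool step_arm, never from a script. Its argument "plan" is a list of rows, each a list of 7 numbers: the shift along the tool's x, y, z in mm, then the turn, a rotation vector about the tool's x, y, z in degrees, then the finger opening in mm, from 0 to 85.4. A call has 1 to 10 rows; each row is the pose to reach, as a shift and turn from the pose commanded when the call began, along the tool's axes at that moment; what a row does not reach only later rows make up. A row lasts 1/12 s, in which the tool goes at most 41.7 mm and 7.16 degrees, less where a joint would pass 70% of its speed; a pose out of reach is approached as far as the arm can. A call with a gripper value outside its range is refused whole. The fingers move at their own pace and stop on an object; "newtons" is the grip in N (left out, the last holds). Time passes only in rows, so rows that repeat a pose let the fingers close. It gives the time, the measured TCP pose, the force and the opening at its end, in the units of the state.
- ctrl.get_obs(): the state, without advancing time (a new reading comes with each control period).
- ctrl.snapshot(name): name is "scene" or "top"; returns (picture, depth): 384x512x3 uint8, red, green, blue; 384x512 float32, m along the optical axis (not along the pixel's ray), 0 where there is no reading.
- ctrl.camera_params(name): a dict with "fx", "fy", "cx", "cy" (pixels), "eye" and "rotation" of the camera in the world. Camera axes: x right, y down, z forward; pixel columns grow to the right and rows downward; lengths in m; the calibration is good to about 2 mm. A picture is of the moment at which its call begins. camera_params takes no time and is no camera call.
- ctrl.hand_in(): hands the job in, once; it reports no verdict.
Trained networks look in the newest picture that a camera, given by its name, has taken for a name from the list of things; names that differ only in an ending like _2 or _b are one class to them, and where a whole thing is asked for, a point or a joint stands for the part that bears it (a point fixed in the world has none). Each returns a list of dicts, best first, with "conf" (0 to 1); they miss things now and then, are a little off and sometimes report something else, mostly with a low value. They report only what shows in the picture. A call takes as long as a camera call.
- ctrl.boxes_of(camera, target): "rect" ([left, top, width, height] in pixels, round what is visible of it).
- ctrl.silhouettes(camera, target): "region" (384x512 bool, what is visible of it) and "rect" ([left, top, width, height] in pixels, round what is visible of it).
- ctrl.landmark_of(camera, target): "location" ([column, row] in pixels: a listed point, or the origin of a listed thing).
The state is a dict: "clock": time; "joint_positions": joint angles; "joint_vel": joint speeds; "joint_efforts": joint torques, N m; "tool_pos": TCP position; "eef_rot": TCP orientation; "wrist_force": force on the tool from outside, world axes, zero at the start; "moment": the same for the moment, N m; "gripper_width": finger opening in m.
Only numpy, scipy, OpenCV 4.12 (cv2) and the standard library are available. Lean on these libraries where they do the work, as an engineer would, in place of code of your own. Each camera call takes 0.05 s, during which the arm holds its last target. There are 200 camera calls.

## Working session

There is one attempt and no reset: what is moved stays moved. The work goes in short steps, Python scripts to look and compute and a tool call to move; the robot and the scene stay as the last step left them, time stands still between calls to the robot, and variables do not carry over. Pictures are saved under pics/ and viewed, about 8 in all and at most 12, crops included, and the job is handed in when it is done.

Besides the shell and the picture viewer there is one more tool, called after "Request:" as name(argument=value, ...), one argument or row to a line, values as JSON. step_arm: Moves the arm, as the interface text tells. Its arguments: {"type":"object","properties":{"plan":{"type":"array"},"newtons":{"type":"number"}},"required":["plan"]}

```bash
mkdir -p pics; cat > h.py <<'E'
import numpy as np, cv2
from rig import ctrl
def snap(cam,name=None):
    im,d=ctrl.snapshot(cam)
    if name: cv2.imwrite(f'pics/{name}.png',cv2.cvtColor(im,cv2.COLOR_RGB2BGR))
    return im,d
def ray(cam,px):
    p=ctrl.camera_params(cam); R=np.array(p['rotation']); 
    return np.array(p['eye']),R@np.array([(px[0]-p['cx'])/p['fx'],(px[1]-p['cy'])/p['fy'],1])
def at_z(cam,px,z):
    e,r=ray(cam,px); return e+r*(z-e[2])/r[2]
E
python3 - <<'E'
from h import *
for c in('scene','top'):
    im,d=snap(c,c+'0'); p=ctrl.camera_params(c); print(c,p['eye'],p['fx'])
    for n,z in [('gauge',0),('stop_mid',.05),('knob_top',.088),('lever_pad',None),('tab_green',.008),('tab_yellow',.008),('tab_blue',.008),('tab_black',.008),('bottle',0),('vial',0),('cap',0),('peg',0),('spool_red',0),('spool_cream',0)]:
        L=ctrl.landmark_of(c,n)[:2]
        for l in L: print(n,round(l['conf'],2),np.round(l['location']),np.round(at_z(c,l['location'],z if z is not None else .084),4))
o=ctrl.get_obs();print(o['clock'],o['tool_pos'],o['eef_rot'],o['gripper_width'])
E
cd pics; python3 -c "
import cv2,numpy as np
cv2.imwrite('both.png',cv2.resize(np.vstack([cv2.imread('scene0.png'),cv2.imread('top0.png')]),(450,600)) if 0 else cv2.resize(cv2.imread('top0.png'),(800,600)))"
```

```text
scene [ 0.22318553 -0.56332647  0.8462938 ] 368.24725531491026Traceback (most recent call last):
  File "<stdin>", line 6, in <module>
  File "h.py", line 11, in at_z
    e,r=ray(cam,px); return e+r*(z-e[2])/r[2]
        ~~~^^^^^^^^
  File "h.py", line 9, in ray
    return np.array(p['eye']),R@np.array([(px[0]-p['cx'])/p['fx'],(px[1]-p['cy'])/p['fy'],1])
                              ~^~~~~~~~~~~~~~~~~~~~~~~~~~~~~~~~~~~~~~~~~~~~~~~~~~~~~~~~~~~~~~
ValueError: matmul: Input operand 1 has a mismatch in its core dimension 0, with gufunc signature (n?,k),(k,m?)->(n?,m?) (size 3 is different from 4)
[ WARN:0@0.011] global loadsave.cpp:275 findDecoder imread_('top0.png'): can't open/read file: check file path/integrity
Traceback (most recent call last):
cv2.error: OpenCV(4.12.0) /io/opencv/modules/imgproc/src/resize.cpp:4208: error: (-215:Assertion failed) !ssize.empty() in function 'resize'
```

View pics/scene0.png

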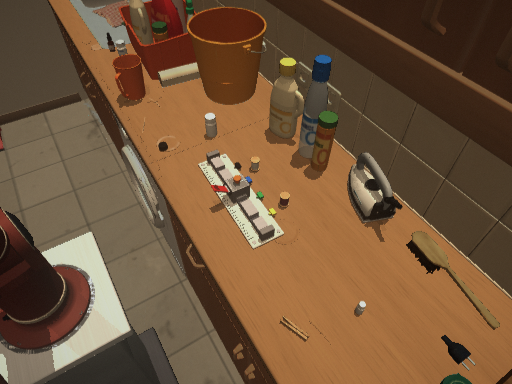

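The scene picture shows the gauge at about (240,198). The stop is near (236,186), the red lever at (221,188), and the green tab at about (260,196). The rotation is a quaternion, so I'll fix the helper.

```bash
sed -i "s/R=np.array(p\['rotation'\]);/R=Rotation.from_quat(p['rotation'],scalar_first=True).as_matrix()/; 1i from scipy.spatial.transform import Rotation" h.py
cat > look.py <<'E'
from h import *
import sys
for c in('scene','top'):
    im,d=snap(c,c+sys.argv[1]); p=ctrl.camera_params(c); print(c,p['eye'],p['rotation'],p['fx'])
    for n,z in [('gauge',0),('stop_mid',.05),('knob_top',.088),('lever_pad',.084),('tab_green',.008),('tab_yellow',.008),('tab_blue',.008),('tab_black',.008),('bottle',0),('vial',0),('cap',0),('peg',0),('spool_red',0),('spool_cream',0)]:
        for l in ctrl.landmark_of(c,n)[:2]: print(n,round(l['conf'],2),np.round(l['location']),np.round(at_z(c,l['location'],z),4))
o=ctrl.get_obs();print(o['clock'],o['tool_pos'],o['eef_rot'],o['gripper_width'])
E
python3 look.py 1; python3 -c "
import cv2
cv2.imwrite('pics/t1.png',cv2.resize(cv2.imread('pics/top1.png'),(800,600)))"
```

```text
scene [ 0.22318553 -0.56332647  0.8462938 ] [-0.33221516  0.90181211 -0.25671374  0.10230374] 368.24725531491026
gauge 0.88 [237. 197.] [0.5511 0.0547 0.    ]
stop_mid 0.79 [236. 186.] [0.5516 0.0545 0.05  ]
stop_mid 0.41 [258. 199.] [ 0.578  -0.0198  0.05  ]
knob_top 0.56 [238. 174.] [0.5609 0.0593 0.088 ]
knob_top 0.49 [245. 179.] [0.5701 0.0341 0.088 ]
lever_pad 0.4 [214. 183.] [0.4887 0.0687 0.084 ]
tab_green 0.59 [209. 134.] [0.6083 0.3407 0.008 ]
tab_green 0.43 [258. 194.] [0.6072 0.0267 0.008 ]
tab_yellow 0.48 [272. 214.] [ 0.6025 -0.0582  0.008 ]
tab_blue 0.61 [249. 178.] [0.6189 0.0931 0.008 ]
tab_black 0.56 [249. 178.] [0.6177 0.0934 0.008 ]
tab_black 0.42 [236. 168.] [0.6042 0.1521 0.008 ]
bottle 0.57 [210. 136.] [ 0.6091  0.337  -0.    ]
vial 0.58 [357. 313.] [ 0.6155 -0.4009  0.    ]
cap 0.49 [165. 148.] [0.4543 0.3625 0.    ]
peg 0.57 [295. 328.] [ 0.4695 -0.3535  0.    ]
spool_red 0.6 [284. 205.] [ 0.6553 -0.0441  0.    ]
spool_cream 0.68 [236. 198.] [0.5467 0.0502 0.    ]
spool_cream 0.48 [255. 169.] [0.6587 0.1219 0.    ]
top [ 0.28098596 -0.11079641  1.52609119] [-0
[... 516 characters left out ...]
.45 [223. 174.] [0.6066 0.098  0.008 ]
tab_black 0.37 [210. 170.] [0.6073 0.1461 0.008 ]
tab_black 0.23 [136. 199.] [0.4374 0.3577 0.008 ]
bottle 0.71 [248. 181.] [0.6101 0.0095 0.    ]
bottle 0.59 [160. 150.] [0.6265 0.3406 0.    ]
vial 0.61 [364. 211.] [ 0.6275 -0.404   0.    ]
cap 0.47 [134. 198.] [0.4397 0.3673 0.    ]
peg 0.61 [230. 190.] [0.5629 0.0573 0.    ]
peg 0.6 [338. 252.] [ 0.466  -0.3511  0.    ]
spool_red 0.63 [261. 173.] [ 0.6507 -0.0278  0.    ]
spool_red 0.56 [262. 190.] [ 0.5932 -0.0461  0.    ]
spool_cream 0.39 [219. 157.] [0.6657 0.1308 0.    ]
1.6 [ 0.14621939 -0.63332494  0.1936053 ] [-1.49480914e-05  9.93573490e-01  1.13188866e-01  2.51923106e-05] 0.08537009278758925
```

View pics/t1.png

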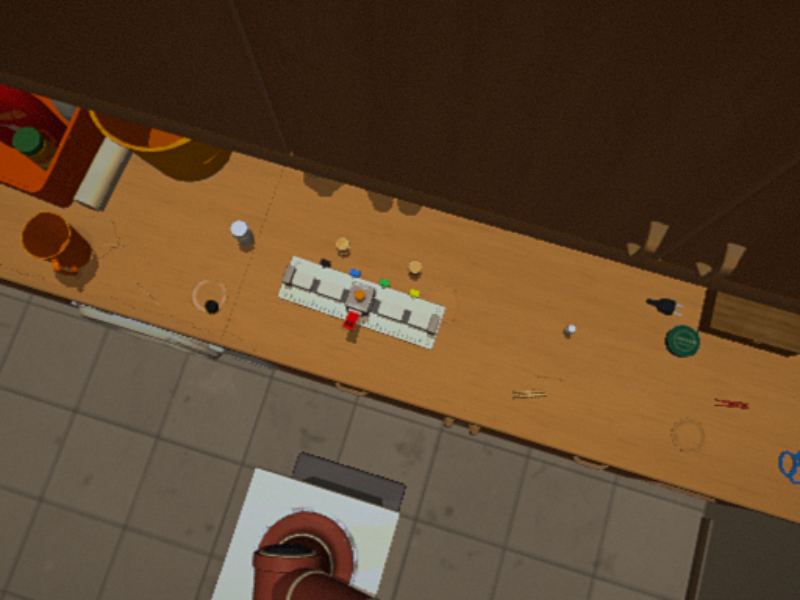

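The top picture (800x600) shows the tabs from left to right: black (326,264), blue (354,272), green (384,284), yellow (414,294). The stop is at (360,296) and the lever at (351,321). The green tab therefore marks the notch at gauge y = -35 mm, and the stop starts near 0. Next I'll fit the gauge pose from colour segmentation.

```bash
cat > seg.py <<'E'
from h import *
import sys
HS={'green':(50,75,120,60),'yellow':(24,34,150,100),'blue':(100,125,120,60),'orange':(8,16,180,120),'red':(0,4,180,90)}
Z={'green':.018,'yellow':.018,'blue':.018,'orange':.086,'red':.075}
def seg(c,im):
    e=at_z
    h=cv2.cvtColor(im,cv2.COLOR_RGB2HSV); out={}
    # roi: gauge neighbourhood
    x0,y0,x1,y1=(195,145,290,250) if c=='scene' else (175,155,295,228)
    for n,(a,b,s,v) in HS.items():
        m=((h[...,0]>=a)&(h[...,0]<=b)&(h[...,1]>=s)&(h[...,2]>=v)).astype(np.uint8)
        mm=np.zeros_like(m); mm[y0:y1,x0:x1]=m[y0:y1,x0:x1]
        k,l,st,ce=cv2.connectedComponentsWithStats(mm)
        if k>1:
            o=np.argsort(-st[1:,4])[:2]+1
            out[n]=[(int(st[i,4]),np.round(ce[i],1),np.round(at_z(c,ce[i],Z[n]),4)[:2]) for i in o]
    return out
if __name__=='__main__':
    for c in('scene','top'):
        im,d=snap(c,c+sys.argv[1])
        for n,v in seg(c,im).items(): print(c,n,v)
        for r in ctrl.silhouettes(c,'gauge')[:1]:
            m=r['region'].astype(np.uint8); 
            print('gauge',r['conf'],m.sum()); q=cv2.boxPoints(cv2.minAreaRect(cv2.findNonZero(m)))
            for p in q: print(np.round(p),np.round(at_z(c,p,.008),4)[:2])
            p=ctrl.camera_params(c); vs,us=np.nonzero(m&(d>0)); z=d[vs,us]
            R=Rotation.from_quat(p['rotation'],scalar_first=True).as_matrix()
            P=(R@np.array([(us-p['cx'])/p['fx']*z,(vs-p['cy'])/p['fy']*z,z])).T+p['eye']
            np.save(f'cloud_{c}.npy',np.c_[P,im[vs,us]])
            B=P[(P[:,2]<.02)&(P[:,2]>0.003)]; mr=cv2.minAreaRect((B[:,:2]*1000).astype(np.float32)); print('base rect mm',mr,len(B))
            T=P[P[:,2]>.05]; print('high',np.median(T,0),T[:,2].max())
E
python3 seg.py 2; python3 -c "
import cv2,numpy as np
a=cv2.imread('pics/scene2.png')[140:255,190:295];cv2.imwrite('pics/c2.png',cv2.resize(a,None,fx=5,fy=5,interpolation=cv2.INTER_CUBIC))"
```

```text
scene green [(26, array([259.5, 194.4]), array([0.6056, 0.0143]))]
scene yellow [(30, array([271.8, 210.9]), array([ 0.6031, -0.0552]))]
scene blue [(20, array([248.3, 179. ]), array([0.6093, 0.0837]))]
scene orange [(30, array([236.9, 177.9]), array([0.5525, 0.0504]))]
scene red [(75, array([218.8, 188. ]), array([0.4957, 0.0526]))]
gauge 0.55 3437
[194. 161.] [0.5048 0.2494]
[224. 141.] [0.6326 0.2834]
[285. 233.] [ 0.5964 -0.1311]
[255. 253.] [ 0.4937 -0.1414]
base rect mm ((552.2335205078125, 51.33464050292969), (360.1365966796875, 101.07402801513672), 87.7294692993164) 1891
high [0.53972372 0.04637985 0.06506424] 0.08933381670499163
top green [(23, array([245.6, 180.8]), array([0.6056, 0.0154]))]
top yellow [(28, array([265. , 187.1]), array([ 0.6036, -0.0549])), (1, array([245., 178.]), array([0.6143, 0.0203]))]
top blue [(26, array([226.5, 174.3]), array([0.6081, 0.0852]))]
top orange [(14, array([229.7, 188.5]), array([0.551 , 0.0518])), (7, array([217.7, 205.1]), array([0.487 , 0.0724]))]
top red [(66, array([224.5, 204.4]), array([0.4973, 0.0534]))]
gauge 0.72 2959
[175. 194.] [0.492  0.2342]
[186. 163.] [0.6083 0.2352]
[285. 196.] [ 0.5946 -0.1283]
[274. 228.] [ 0.4804 -0.1239]
base rect mm ((551.6110229492188, 52.274261474609375), (357.33319091796875, 100.53319549560547), 88.00030517578125) 1772
high [0.53946474 0.05290245 0.06546287] 0.09561187018585593
```

View pics/c2.png

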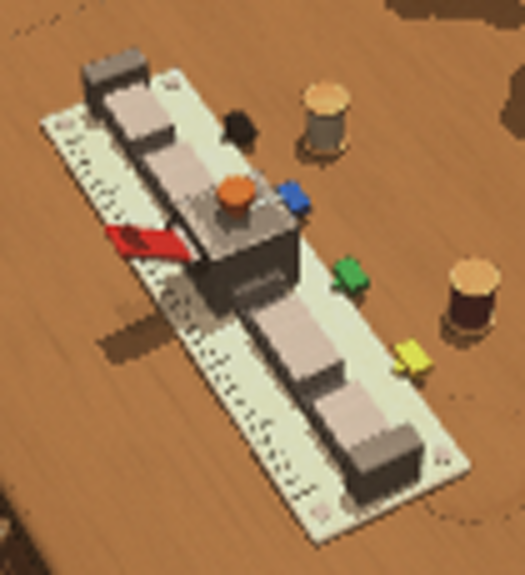

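The enlarged crop confirms that the stop is centred between the blue and green notches. The fit gives gauge centre ≈ (0.552, 0.0515), yaw ≈ -2.2°, and a target stop position ≈ (0.551, 0.0166), which is a 35 mm push toward -y. I'll start moving, with fingers shut and the tool turned to the gauge axes.

Request:
step_arm(
  plan=[
    [420, -245, 0, 0, 0, 15.2, 0],
    [420, -245, 0, 0, 0, 15.2, 0],
    [420, -245, 0, 0, 0, 15.2, 0],
    [420, -245, 0, 0, 0, 15.2, 0],
    [420, -245, 0, 0, 0, 15.2, 0],
    [420, -245, 0, 0, 0, 15.2, 0],
    [420, -245, 0, 0, 0, 15.2, 0],
    [420, -245, 0, 0, 0, 15.2, 0],
    [420, -245, 0, 0, 0, 15.2, 0],
    [420, -245, 0, 0, 0, 15.2, 0],
  ],
  newtons=40,
)

```text
clock: 2.63
tool_pos: [0.451, -0.3463, 0.194]
eef_rot: [0.0, 1.0, -0.019, 0.0]
wrist_force: [0.7, -0.2, 0.1]
gripper_width: -0.0002
```

Request:
step_arm(
  plan=[
    [80, -450, 20, 0, 0, 0, 0],
    [80, -450, 20, 0, 0, 0, 0],
    [80, -450, 20, 0, 0, 0, 0],
    [80, -450, 20, 0, 0, 0, 0],
    [80, -450, 20, 0, 0, 0, 0],
    [80, -450, 20, 0, 0, 0, 0],
    [80, -450, 20, 0, 0, 0, 0],
    [80, -450, 20, 0, 0, 0, 0],
    [80, -450, 20, 0, 0, 0, 0],
    [80, -450, 20, 0, 0, 0, 0],
  ],
)

```text
clock: 3.47
tool_pos: [0.5385, 0.0609, 0.1757]
eef_rot: [-0.0, 1.0, -0.019, 0.0]
wrist_force: [1.4, -0.3, -0.2]
gripper_width: 0.0003
```

Request:
step_arm(
  plan=[
    [5, -50, 10, 0, 0, 0, 0],
    [5, -50, 10, 0, 0, 0, 0],
    [5, -50, 10, 0, 0, 0, 0],
  ],
)

```text
clock: 3.72
tool_pos: [0.5444, 0.1147, 0.1647]
eef_rot: [-0.002, 1.0, -0.015, -0.001]
wrist_force: [0.1, 0.5, 0.1]
gripper_width: 0.0004
```

Request:
step_arm(
  plan=[
    [10, 5, 40, 0, 0, 0, 0],
    [10, 5, 80, 0, 0, 0, 0],
    [10, 5, 115, 0, 0, 0, 0],
    [10, 5, 115, 0, 0, 0, 0],
    [10, 5, 115, 0, 0, 0, 0],
  ],
)

```text
clock: 4.13
tool_pos: [0.5538, 0.1013, 0.0495]
eef_rot: [0.001, 1.0, -0.02, -0.002]
wrist_force: [0.9, -0.2, 0.4]
gripper_width: -0.0002
```

```bash
python3 - <<'E'
from seg import *
im,d=snap('scene','s3'); print(seg('scene',im)); 
cv2.imwrite('pics/c3.png',cv2.resize(im[100:250,180:330,::-1],None,fx=4,fy=4,interpolation=cv2.INTER_CUBIC))
o=ctrl.get_obs();print(o['tool_pos'],o['wrist_force'],o['eef_rot'])
E
```

```text
{'green': [(28, array([259.4, 194.5]), array([0.6051, 0.014 ]))], 'yellow': [(30, array([271.8, 210.9]), array([ 0.6031, -0.0552]))], 'blue': [(20, array([248.3, 179. ]), array([0.6093, 0.0837]))], 'orange': [(30, array([236.9, 177.9]), array([0.5525, 0.0504]))], 'red': [(58, array([219.5, 188.2]), array([0.4968, 0.051 ]))]}
[0.55584094 0.1020716  0.0515147 ] [ 0.81514674 -0.05927068 -0.03784392] [ 2.16583889e-04  9.99797670e-01 -2.01041578e-02  6.28358037e-04]
```

View pics/c3.png

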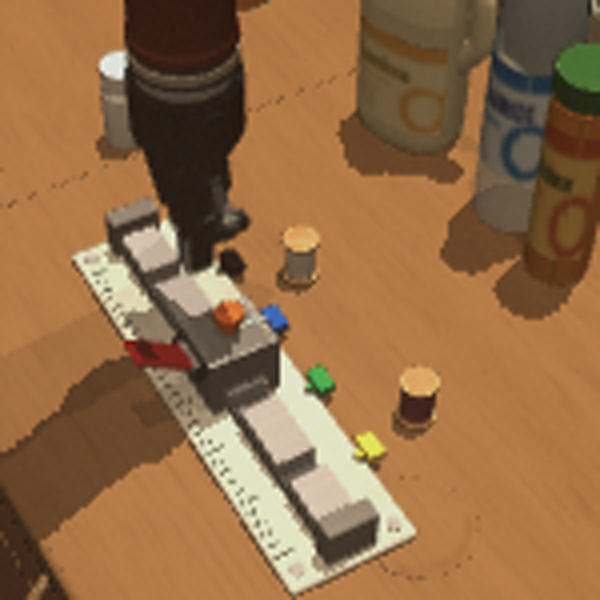

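The fingertips are over the rail at the stop's left (+y) end, with the knob at crop (230,313) and the tab at (320,380). I'll push slowly in tool +y and stop short of the expected notch.

Request:
step_arm(
  plan=[
    [0, 6, 0, 0, 0, 0, 0],
    [0, 12, 0, 0, 0, 0, 0],
    [0, 18, 0, 0, 0, 0, 0],
    [0, 24, 0, 0, 0, 0, 0],
    [0, 30, 0, 0, 0, 0, 0],
    [0, 36, 0, 0, 0, 0, 0],
    [0, 36, 0, 0, 0, 0, 0],
  ],
)

```text
clock: 4.77
tool_pos: [0.5536, 0.0649, 0.0506]
eef_rot: [0.001, 1.0, -0.021, 0.0]
wrist_force: [-0.0, -0.2, -0.3]
gripper_width: 0.0001
```

```bash
cat > m.py <<'E'
from seg import *
for c in('scene','top'):
    im,d=snap(c,'m_'+c); s=seg(c,im); print(c,{k:s.get(k) for k in('orange','red')})
    for l in ctrl.landmark_of(c,'knob_top')[:1]: print(l['conf'],at_z(c,l['location'],.086))
o=ctrl.get_obs();print(o['clock'],o['tool_pos'],o['wrist_force'])
E
python3 m.py
```

```text
scene {'orange': [(29, array([236.8, 177.9]), array([0.5523, 0.0506]))], 'red': [(58, array([219.5, 188.3]), array([0.4966, 0.0507]))]}
0.63 [0.55451279 0.05685112 0.086     ]
top {'orange': [(7, array([229.4, 190.1]), array([0.5455, 0.051 ])), (6, array([245.5, 214.5]), array([ 0.484 , -0.0229]))], 'red': [(43, array([225.2, 203.8]), array([0.4999, 0.0518])), (5, array([205. , 192.8]), array([0.5156, 0.1265]))]}
4.9667 [0.55352431 0.0679303  0.05037174] [-0.69623406  0.42489285  1.02692689]
```

The knob hasn't moved, so the fingertips are thinner than I assumed. I'll push further.

Request:
step_arm(
  plan=[
    [0, 5, 0, 0, 0, 0, 0],
    [0, 10, 0, 0, 0, 0, 0],
    [0, 15, 0, 0, 0, 0, 0],
    [0, 15, 0, 0, 0, 0, 0],
  ],
)

```text
clock: 5.3
tool_pos: [0.5529, 0.0502, 0.0503]
eef_rot: [0.001, 1.0, -0.02, -0.0]
wrist_force: [-0.4, -0.2, -0.4]
gripper_width: 0.0001
```

```bash
python3 m.py
```

```text
scene {'orange': [(6, array([236.5, 179.7]), array([0.5482, 0.0453]))], 'red': [(58, array([219.7, 188.3]), array([0.4971, 0.0504]))]}
0.54 [0.55594943 0.05597633 0.086     ]
top {'orange': [(4, array([293. , 194.5]), array([ 0.5921, -0.1517])), (4, array([271.5, 223.5]), array([ 0.4804, -0.1116]))], 'red': [(2, array([206.5, 193. ]), array([0.5164, 0.1216])), (2, array([209.5, 203.5]), array([0.4859, 0.1012]))]}
5.5 [0.55298191 0.05257838 0.05045562] [-0.85258934  0.33096415  0.725233  ]
```

```bash
python3 -c "
import cv2,numpy as np
a=cv2.resize(cv2.imread('pics/m_scene.png')[110:250,180:320],(560,560),interpolation=cv2.INTER_CUBIC)
cv2.imwrite('pics/c5.png',a)"
```

```text
(no output)
```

View pics/c5.png

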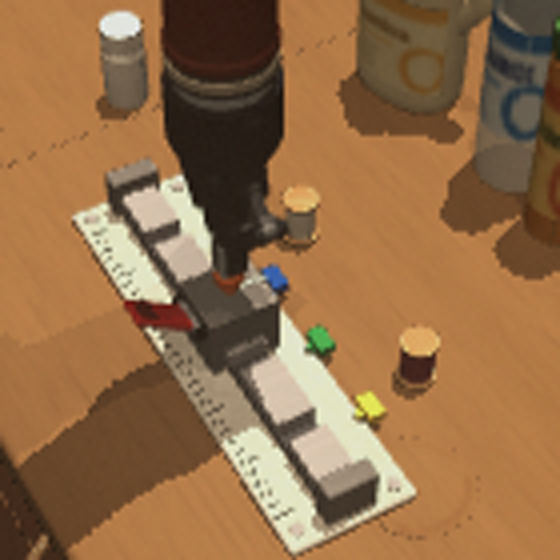

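The crop shows a fingertip end at about (230,275), in front of the knob, and the stop hasn't moved. That disagrees with the reported TCP, so I'll check with depth.

```bash
python3 - <<'E'
from h import *
o=ctrl.get_obs(); print(o['tool_pos'],o['eef_rot'],o['joint_positions'],o['gripper_width'])
for c,(u0,u1,v0,v1) in {'scene':(222,262,140,196),'top':(205,250,170,215)}.items():
    p=ctrl.camera_params(c);R=Rotation.from_quat(p['rotation'],scalar_first=True).as_matrix()
    q=R.T@(np.array(o['tool_pos'])-p['eye']); print(c,'TCP px',p['fx']*q[0]/q[2]+p['cx'],p['fy']*q[1]/q[2]+p['cy'])
    im,d=snap(c,'d_'+c)
    for v in range(v0,v1,3):
        row=[]
        for u in range(u0,u1,6):
            P=at_z(c,(u,v),0); e,r=ray(c,(u,v)); X=e+r*d[v,u]
            row.append('%4d,%4d,%4d'%tuple(np.round(X*1000)))
        print(v,' | '.join(row))
E
```

```text
[0.55298191 0.05257838 0.05045562] [-1.82299250e-04  9.99816555e-01 -1.91526075e-02  3.81940080e-05] [-0.10828179  0.65140816 -0.03980387  1.85213994  0.03989976  0.63867438
 -1.78108292] 0.00011316711744329548
scene TCP px 237.0461067070146 185.74188114268102
140  517,  52, 242 |  522,  31, 256 |  533,  22, 257 |  549,  20, 252 |  564,  18, 246 |  722, 246,  -1 |  740, 236,  -2
143  516,  53, 231 |  522,  32, 245 |  532,  20, 249 |  547,  17, 245 |  564,  18, 236 |  714, 232,   0 |  733, 225,  -3
146  516,  54, 221 |  522,  33, 235 |  534,  23, 237 |  547,  17, 236 |  563,  16, 229 |  706, 220,  -1 |  724, 210,  -1
149  612, 258,   1 |  521,  32, 226 |  533,  23, 227 |  546,  17, 226 |  563,  16, 218 |  700, 210,  -3 |  715, 196,   0
152  605, 246,   1 |  535,  61, 185 |  533,  23, 217 |  545,  15, 218 |  672, 203,   3 |  691, 195,   0 |  708, 185,   0
155  597, 229,   5 |  538,  67, 168 |  538,  35, 195 |  545,  15, 208 |  561,  13, 201 |  683, 182,   0 |  699, 171,   1
158  589, 215,   6 |  537,  67, 158 |  538,  34, 185 |  544,  13, 199 |  559,   9, 195 |  653, 133,  43 |  670, 1
[... 2877 characters left out ...]
,  -6,  25
200  408,  27, 656 |  413,  17, 645 |  418,   7, 636 |  425,  -2, 613 |  517,  45,  65 |  528,  29,  33 |  536,  10,  22 |  540, -10,  32
203  401,  24, 662 |  406,  14, 653 |  412,   5, 639 |  419,  -4, 616 |  516,  47,  10 |  523,  28,   2 |  529,   9,   5 |  535, -11,   5
206  395,  21, 669 |  399,  11, 660 |  405,   2, 643 |  412,  -6, 619 |  505,  44,  16 |  512,  25,  10 |  519,   5,   5 |  525, -14,   5
209  388,  18, 676 |  393,   9, 665 |  399,   0, 649 |  406,  -9, 625 |  497,  42,   6 |  503,  22,   5 |  508,   2,  11 |  515, -17,   6
212  382,  16, 681 |  387,   7, 668 |  393,  -2, 649 |  400, -10, 621 |  487,  39,   4 |  495,  20,  -6 |  500,   0,  -2 |  505, -20,   6
```

Depth shows the finger ending at z ≈ 0.095, just above the knob, although the reported TCP z is 0.050. The tip is therefore about 40 mm higher than reported, and nothing has been touched. I'll lift a little, back off toward +y, and measure the tip there.

Request:
step_arm(
  plan=[
    [0, 0, -15, 0, 0, 0, 0],
    [0, -25, -15, 0, 0, 0, 0],
    [0, -50, -15, 0, 0, 0, 0],
    [0, -50, -15, 0, 0, 0, 0],
    [0, -50, -15, 0, 0, 0, 0],
  ],
)

```text
clock: 6.02
tool_pos: [0.5546, 0.105, 0.0655]
eef_rot: [-0.001, 1.0, -0.017, -0.0]
wrist_force: [-0.5, -0.9, -0.1]
gripper_width: 0.0007
```

```bash
cat > tip.py <<'E'
from h import *
import sys
c='scene'; im,d=snap(c,'tip'+sys.argv[1]); o=ctrl.get_obs(); print(o['tool_pos'],o['wrist_force'])
p=ctrl.camera_params(c);R=Rotation.from_quat(p['rotation'],scalar_first=True).as_matrix()
vs,us=np.mgrid[90:200,190:280]; z=d[vs,us]
P=np.einsum('ij,jkl->kli',R,np.stack([(us-p['cx'])/p['fx']*z,(vs-p['cy'])/p['fy']*z,z]))+p['eye']
t=np.array(o['tool_pos']); near=(np.abs(P[...,0]-t[0])<.05)&(np.abs(P[...,1]-t[1])<.05)&(im[vs,us].max(-1)<75)&(P[...,2]>.034)
for a in np.arange(.03,.20,.01):
    m=near&(P[...,2]>=a)&(P[...,2]<a+.01); Q=P[m]
    if len(Q): print('%.2f'%a,len(Q),'x',np.round([Q[:,0].min(),Q[:,0].max()],3),'y',np.round([Q[:,1].min(),Q[:,1].max()],3),us[m].min(),us[m].max(),vs[m].max())
cv2.imwrite(f'pics/tipc{sys.argv[1]}.png',cv2.resize(im[90:230,180:320,::-1],(560,560),interpolation=cv2.INTER_CUBIC))
E
python3 tip.py 1; python3 m.py
```

```text
[0.55462649 0.10287509 0.06533167] [ 0.24662883 -0.68491705 -0.45540712]
0.05 6 x [0.524 0.526] y [0.055 0.07 ] 225 228 188
0.06 7 x [0.516 0.527] y [0.054 0.073] 223 228 186
0.11 15 x [0.544 0.562] y [0.09  0.109] 224 232 162
0.12 16 x [0.544 0.566] y [0.09  0.109] 224 232 160
0.13 8 x [0.544 0.558] y [0.091 0.105] 224 231 157
0.14 6 x [0.542 0.544] y [0.092 0.11 ] 222 226 154
0.15 34 x [0.541 0.563] y [0.067 0.139] 218 236 157
0.16 25 x [0.541 0.559] y [0.063 0.143] 217 231 156
0.17 41 x [0.538 0.559] y [0.053 0.151] 215 237 155
0.18 35 x [0.537 0.566] y [0.056 0.144] 216 238 153
0.19 40 x [0.535 0.575] y [0.054 0.119] 217 236 151
scene {'orange': [(30, array([236.9, 177.9]), array([0.5525, 0.0504]))], 'red': [(59, array([219.6, 188.3]), array([0.497 , 0.0507]))]}
0.62 [0.55044239 0.04866684 0.086     ]
top {'orange': [(25, array([229.4, 188.5]), array([0.5508, 0.0528])), (8, array([270.5, 223.1]), array([ 0.4807, -0.1081]))], 'red': [(38, array([225. , 202.6]), array([0.5036, 0.0536])), (14, array([222.1, 208.8]), array([0.4812, 0.0565]))]}
6.2667 [0.5548674  0.10081295 0.06533394] [-0.62051046 -0.45760096  0.58530735]
```

View pics/tipc1.png

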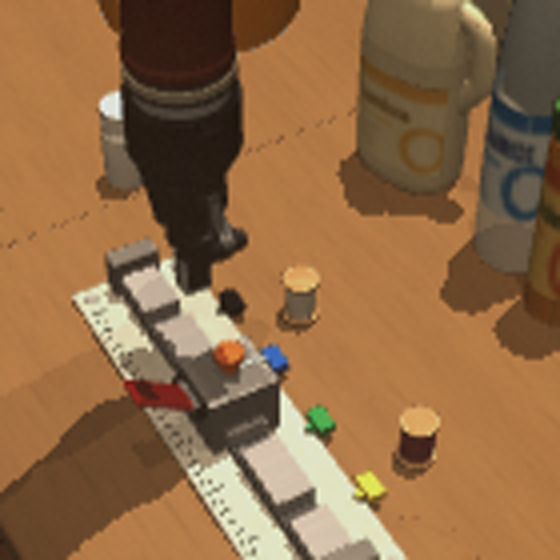

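The fingertip ends at z ≈ 0.109 while the TCP reads 0.065. The offset is about +44 mm in z, and laterally it agrees. I'll descend 54 mm so the tip sits at about z 0.055, in two stages, watching the force.

Request:
step_arm(
  plan=[
    [0, 0, 15, 0, 0, 0, 0],
    [0, 0, 30, 0, 0, 0, 0],
    [0, 0, 42, 0, 0, 0, 0],
    [0, 0, 42, 0, 0, 0, 0],
  ],
)

```text
clock: 6.6
tool_pos: [0.5529, 0.1008, 0.0212]
eef_rot: [0.001, 1.0, -0.02, -0.002]
wrist_force: [-0.5, -0.5, 0.5]
gripper_width: -0.0002
```

Request:
step_arm(
  plan=[
    [0, 0, 6, 0, 0, 0, 0],
    [0, 0, 12, 0, 0, 0, 0],
    [0, 0, 12, 0, 0, 0, 0],
    [0, 0, 12, 0, 0, 0, 0],
  ],
)

```text
clock: 6.93
tool_pos: [0.555, 0.1022, 0.0115]
eef_rot: [-0.0, 1.0, -0.019, 0.0]
wrist_force: [0.3, 0.4, 0.3]
gripper_width: 0.0003
```

```bash
python3 tip.py 2
```

```text
[0.55519894 0.10230425 0.01176375] [-0.62393263 -0.70663465 -0.10236447]
0.05 9 x [0.517 0.549] y [0.057 0.102] 223 229 188
0.06 24 x [0.523 0.561] y [0.053 0.102] 225 239 187
0.07 13 x [0.545 0.56 ] y [0.086 0.108] 225 233 173
0.08 6 x [0.544 0.549] y [0.095 0.11 ] 224 228 170
0.09 16 x [0.542 0.564] y [0.079 0.128] 221 232 171
0.10 25 x [0.542 0.558] y [0.065 0.138] 219 231 171
0.11 33 x [0.538 0.559] y [0.056 0.147] 218 232 170
0.12 23 x [0.538 0.546] y [0.057 0.142] 218 232 169
0.13 33 x [0.538 0.55 ] y [0.056 0.122] 220 234 167
0.14 36 x [0.535 0.553] y [0.053 0.117] 219 236 165
0.15 49 x [0.535 0.573] y [0.054 0.093] 223 237 161
0.16 35 x [0.543 0.564] y [0.058 0.082] 227 237 158
0.17 23 x [0.522 0.571] y [0.064 0.091] 218 238 153
0.18 72 x [0.518 0.585] y [0.064 0.108] 214 241 151
0.19 78 x [0.518 0.586] y [0.063 0.105] 214 241 148
```

No force, and the tip is now at z ≈ 0.055. Pushing slowly.

Request:
step_arm(
  plan=[
    [0, 6, 0, 0, 0, 0, 0],
    [0, 12, 0, 0, 0, 0, 0],
    [0, 18, 0, 0, 0, 0, 0],
    [0, 24, 0, 0, 0, 0, 0],
    [0, 30, 0, 0, 0, 0, 0],
    [0, 30, 0, 0, 0, 0, 0],
  ],
)

```text
clock: 7.48
tool_pos: [0.5539, 0.0698, 0.0116]
eef_rot: [0.001, 1.0, -0.021, 0.0]
wrist_force: [-0.9, -0.4, 0.8]
gripper_width: 0.0002
```

```bash
python3 m.py
```

```text
scene {'orange': [(32, array([240.2, 182.8]), array([0.551, 0.03 ]))], 'red': [(58, array([223. , 193.4]), array([0.4963, 0.0295]))]}
0.47 [0.55195215 0.03851517 0.086     ]
top {'orange': [(3, array([291.7, 199.7]), array([ 0.5743, -0.1522])), (3, array([256.7, 218.3]), array([ 0.4826, -0.0611]))], 'red': [(53, array([230.4, 206.1]), array([0.4975, 0.0332])), (3, array([196., 198.]), array([0.4904, 0.1493]))]}
7.6833 [0.5535005  0.07195611 0.0112593 ] [ 0.88899128 -0.65402691  0.24918408]
```

The stop has moved 21 mm, with about 14 mm to go. I'll push 11 mm and check.

Request:
step_arm(
  plan=[
    [0, 4, 0, 0, 0, 0, 0],
    [0, 8, 0, 0, 0, 0, 0],
    [0, 11, 0, 0, 0, 0, 0],
    [0, 11, 0, 0, 0, 0, 0],
    [0, 11, 0, 0, 0, 0, 0],
  ],
)

```text
clock: 8.1
tool_pos: [0.5533, 0.0604, 0.0114]
eef_rot: [0.0, 1.0, -0.02, -0.0]
wrist_force: [0.4, -0.5, 1.1]
gripper_width: -0.0001
```

```bash
python3 m.py
```

```text
scene {'orange': [(33, array([242.6, 187.5]), array([0.548 , 0.0117]))], 'red': [(60, array([225.4, 196.9]), array([0.4958, 0.0152]))]}
0.57 [0.55274092 0.01427943 0.086     ]
top {'orange': [(8, array([259.1, 219.1]), array([ 0.4824, -0.0694])), (6, array([239.5, 194.3]), array([0.5418, 0.0154]))], 'red': [(39, array([235.2, 205.9]), array([0.5027, 0.0184])), (9, array([232.2, 212.3]), array([0.4797, 0.0213]))]}
0.71 [5.85236747e-01 3.99402759e-04 8.60000000e-02]
8.3 [0.55332113 0.06136851 0.01143293] [-0.28748101  0.25528712 -0.09272189]
```

Vision shows a shift of 35.5 mm. The stop moved 14 mm on an 11 mm push, so it snapped into the notch and the knob image dropped. I'll back off, lift and check from above.

Request:
step_arm(
  plan=[
    [0, -10, 0, 0, 0, 0, 0],
    [0, -25, 0, 0, 0, 0, 0],
    [0, -25, -40, 0, 0, 0, 0],
    [0, -25, -80, 0, 0, 0, 0],
    [0, -25, -100, 0, 0, 0, 0],
    [-60, -25, -100, 0, 0, 0, 0],
    [-75, -10, -100, 0, 0, 0, 0],
    [-75, -10, -100, 0, 0, 0, 0],
  ],
)

```text
clock: 8.97
tool_pos: [0.467, 0.0721, 0.1101]
eef_rot: [0.002, 1.0, -0.019, -0.008]
wrist_force: [-0.9, -1.2, -0.3]
gripper_width: 0.0003
```

```bash
python3 m.py; python3 - <<'E'
import cv2
cv2.imwrite('pics/c6.png',cv2.resize(cv2.imread('pics/m_scene.png')[120:250,190:320],(600,600),interpolation=cv2.INTER_CUBIC))
E
```

```text
scene {'orange': [(33, array([242.8, 187.7]), array([0.5481, 0.0107]))], 'red': [(77, array([224.7, 196.7]), array([0.4946, 0.0169]))]}
0.51 [0.54880273 0.01838826 0.086     ]
top {'orange': [(5, array([240. , 190.2]), array([0.5554, 0.0179])), (4, array([229.8, 212.2]), array([0.4762, 0.028 ]))], 'red': [(63, array([234.5, 207.7]), array([0.4964, 0.0188])), (3, array([184., 226.]), array([0.3915, 0.1573]))]}
0.43 [0.55168497 0.00717674 0.086     ]
9.1667 [0.48011037 0.07521257 0.11187148] [-0.19156809  0.10388139  0.25994375]
```

View pics/c6.png

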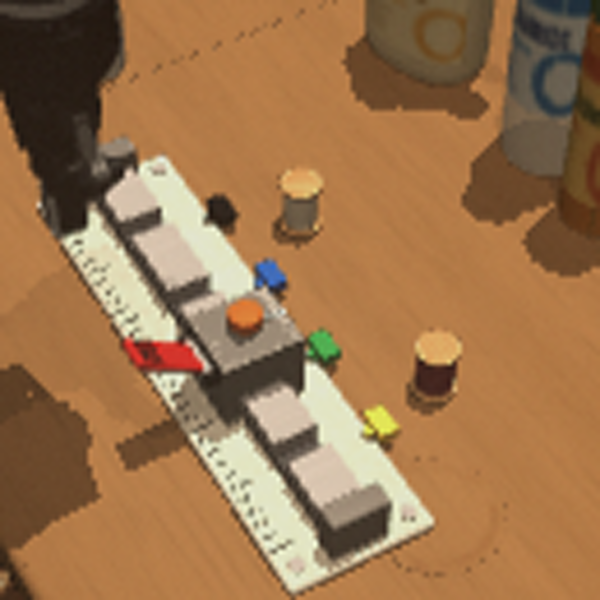

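The crop shows the knob seated lower at (245,316), the stop beside the green tab (322,346), and the lever still raised at (160,355). Next I'll move over the lever and press down.

Request:
step_arm(
  plan=[
    [1, 28, 0, 0, 0, 0, 0],
    [1, 56, 0, 0, 0, 0, 0],
    [1, 56, 30, 0, 0, 0, 0],
    [1, 56, 55, 0, 0, 0, 0],
    [1, 56, 55, 0, 0, 0, 0],
  ],
)

```text
clock: 9.58
tool_pos: [0.4762, 0.0179, 0.053]
eef_rot: [0.0, 1.0, -0.02, -0.003]
wrist_force: [-0.4, 0.6, 0.1]
gripper_width: 0.0
```

```bash
python3 m.py; python3 tip.py 3
```

```text
scene {'orange': [(35, array([242.7, 187.6]), array([0.5482, 0.0111]))], 'red': [(51, array([227.1, 196.9]), array([0.4998, 0.0127])), (4, array([219.8, 198. ]), array([0.4809, 0.0197]))]}
0.59 [0.54869274 0.02145042 0.086     ]
top {'orange': [(6, array([183.7, 167.5]), array([0.5744, 0.2189])), (5, array([260.2, 219.6]), array([ 0.4819, -0.0731]))], 'red': [(1, array([215., 179.]), array([0.5696, 0.1094])), (1, array([215., 181.]), array([0.5631, 0.1073]))]}
0.52 [0.63628009 0.1119103  0.086     ]
9.7833 [0.4793554  0.0190019  0.05744942] [-0.45443144 -0.24096902  0.47459503]
[0.47932483 0.01892128 0.05767322] [-0.58503299 -0.17091592  0.78613565]
0.05 9 x [0.517 0.525] y [0.006 0.043] 229 236 199
0.06 5 x [0.523 0.525] y [0.005 0.037] 231 236 198
0.08 6 x [0.482 0.487] y [0.011 0.022] 220 223 198
0.10 13 x [0.469 0.486] y [0.004 0.02 ] 215 223 195
0.11 20 x [0.469 0.486] y [0.003 0.025] 214 223 194
0.12 6 x [0.468 0.483] y [0.005 0.021] 214 222 191
0.13 5 x [0.467 0.47 ] y [0.007 0.024] 214 216 188
0.14 27 x [0.466 0.484] y [-0.013  0.053] 208 221 191
0.15 19 x [0.466 0.481] y [-0.021  0.056] 207 221 190
0.16 30 x [0.462 0.483] y [-0.027  0.056] 207 221 190
0.17 28 x [0.462 0.471] y [-0.029  0.038] 208 221 188
0.18 35 x [0.46  0.476] y [-0.028  0.028] 209 223 185
0.19 44 x [0.459 0.496] y [-0.031  0.026] 208 226 181
```

The tip is at z ≈ 0.10, right over the lever pad. Pressing down slowly.

Request:
step_arm(
  plan=[
    [0, 0, 8, 0, 0, 0, 0],
    [0, 0, 16, 0, 0, 0, 0],
    [0, 0, 23, 0, 0, 0, 0],
    [0, 0, 30, 0, 0, 0, 0],
    [0, 0, 36, 0, 0, 0, 0],
    [0, 0, 40, 0, 0, 0, 0],
    [0, 0, 40, 0, 0, 0, 0],
  ],
)

```text
clock: 10.42
tool_pos: [0.4774, 0.0183, 0.0182]
eef_rot: [0.0, 1.0, -0.019, -0.0]
wrist_force: [-7.6, 0.1, 25.0]
gripper_width: 0.0001
```

Request:
step_arm(
  plan=[
    [0, 0, 2, 0, 0, 0, 0],
    [0, 0, 4, 0, 0, 0, 0],
    [0, 0, 4, 0, 0, 0, 0],
  ],
)

```text
clock: 10.67
tool_pos: [0.4774, 0.0183, 0.0171]
eef_rot: [0.0, 1.0, -0.019, 0.001]
wrist_force: [-11.8, 0.5, 49.0]
gripper_width: 0.0001
```

The force rises to 49 N with the height no longer changing, so the hard limit is reached. I'll lift straight off and retreat.

Request:
step_arm(
  plan=[
    [0, 0, -15, 0, 0, 0, 0],
    [0, 0, -50, 0, 0, 0, 0],
    [0, 0, -90, 0, 0, 0, 0],
    [0, 0, -130, 0, 0, 0, 0],
    [0, -40, -150, 0, 0, 0, 0],
    [0, -80, -150, 0, 0, 0, 0],
    [0, -120, -150, 0, 0, 0, 0],
    [0, -120, -150, 0, 0, 0, 0],
  ],
)

```text
clock: 11.33
tool_pos: [0.483, 0.1501, 0.1631]
eef_rot: [-0.005, 1.0, -0.012, 0.002]
wrist_force: [0.7, 1.0, 1.1]
gripper_width: 0.0002
```

```bash
python3 m.py; python3 - <<'E'
from h import *
im,d=snap('scene','fin'); 
h=cv2.cvtColor(im,cv2.COLOR_RGB2HSV); m=((h[...,0]<=4)&(h[...,1]>180)&(h[...,2]>90)); m[:150]=0;m[250:]=0;m[:,:195]=0;m[:,290:]=0
for v,u in np.argwhere(m)[::5]:
    e,r=ray('scene',(u,v)); print(np.round((e+r*d[v,u])*1000),end=' ')
cv2.imwrite('pics/c7.png',cv2.resize(im[120:250,190:320,::-1],(600,600),interpolation=cv2.INTER_CUBIC))
E
```

```text
scene {'orange': [(33, array([242.8, 187.7]), array([0.5481, 0.0107]))], 'red': [(105, array([223.7, 201. ]), array([0.4851, 0.0051]))]}
0.62 [0.54897273 0.01274791 0.086     ]
top {'orange': [(13, array([221. , 206.1]), array([0.4872, 0.0613])), (6, array([241.5, 191.7]), array([0.5521, 0.0118]))], 'red': [(88, array([234.1, 210.3]), array([0.4878, 0.0173])), (2, array([188. , 157.5]), array([0.6136, 0.2187]))]}
0.61 [0.5574203  0.00895324 0.086     ]
11.5333 [0.48256262 0.13699616 0.1618118 ] [-0.06837751  0.1206935   0.19398169]
[515.  31.  55.] [504.  29.  55.] [494.  27.  59.] [507.  23.  56.] [489.  29.  56.] [500.  22.  56.] [512.  15.  55.] [486.  25.  57.] [499.  19.  56.] [510.  12.  56.] [484.  21.  58.] [496.  15.  58.] [508.   8.  56.] [476.  23.  57.] [492.  12.  58.] [468.  26.  55.] [486.  13.  58.] [468.  20.  57.] [484.   9.  58.] [474.  13.  56.] [470.  12.  56.]
```

View pics/c7.png

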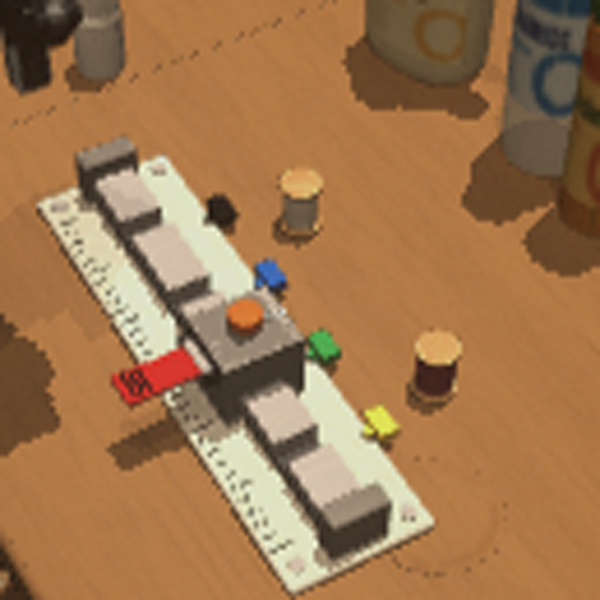

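The lever lies flat at crop (158,377): its depth is a uniform z of 55–59 mm along its length. The knob at (245,316) hasn't changed, and the gripper is clear at top left. I'm handing in.

```bash
python3 -c "
from rig import ctrl
print(ctrl.hand_in())"
```

```text
the job is handed in; nothing more can be done
None
```

The gauge is set and I handed the job in. I pushed the stop about 35 mm toward -y into the notch beside the green tab, then pressed the red lever down flat and moved the arm clear.

**Last checks**
- **Stop:** the knob sits at the same place in the image before and after the lever press. It shows lower than while it rode on the rail, so it has dropped. The stop lies beside the green tab to within my image accuracy of 2–3 mm.
- **Lever:** its surface reads z = 55–59 mm along its whole length, so it is level. Pressing met its hard limit at 49 N.
- **Surroundings:** the things visible in the last close-up look undisturbed. I did not measure the cap, peg, vial or bottle again, but I saw no contact with them. The wrist force read about zero after the arm withdrew.

**What disagreed**
- **Fingertip height:** the real fingertips sat about 44 mm higher than the reported TCP. The first push therefore passed just above the knob without touching anything. I found this from the depth image and corrected for it.
- **Detector noise:** some network detections were several centimetres off, so I relied on colour segmentation and depth instead.

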